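# Seal two sample pots evenly in a twin-screw press

### The arm

A 6-joint arm with a two-finger parallel gripper is mounted at the origin on the work surface. World frame = base frame: x ahead of the robot, y to its left, z up, the work surface at z = 0. Lengths are in mm, angles in rad, forces in N, time in s.
With the tool pointing down it reaches from about 275 to 825 mm from the base axis. Payload 4.9 kg.
Tool frame: the origin (TCP) lies on the mounting face of the last link; the fingertips stand 173 mm ahead of it and the grasp point (between the pads) lies 155 mm ahead of it (grip_point_offset is the distance from the TCP to the grasp point, in mm); z points along the fingers, y is the line along which they close (so a half turn about z gives the same grasp; the last joint's range is limited). The gripper opens to 85 mm and grips with 20 to 120 N. Pads are 22 mm wide; open, the fingers measure 114 mm over their backs; the gripper's body (76 mm by 85 mm) begins 54 mm behind the grasp point. The pads swing forward as they close: fully open they stand 13 mm farther back than shut.
Start: joints at [-1.449, 0.326, -0.193, 1.052, 0, 1.437], TCP at [139.172, -532.119, 404.681] pointing down, gripper open.
Joint ranges: [-2.65, 2.65], [-0.97, 1.79], [-1.3, 1.35], [-1.93, 2.1], [-1.47, 1.37], [-3.14, 3.14]. Speed limits (rad/s): [2.57, 2.57, 3.14, 3.14, 3.14, 3.14].

### API

Orientations are given as a unit quaternion [w, x, y, z].
In Python, from workcell import * gives the robot as it stands. Calls block until the motion is done:
- movep(position, orientation): joint-space move of the TCP to a pose.
- servo_line(position, rot=None, rate=150): straight line of the TCP; rot=None keeps the orientation; rate is the mean speed in mm/s.
- move_joints(angles): joint-space move.
- grip(opening, force=None): finger opening in mm; force is the grip in N (None keeps the last); returns when the fingers have stopped.
- pause(seconds).
- inverse_kinematics(position, orientation): joint angles nearest the present ones, or None.
- camera(name): name is "scene" or "side" or "wrist"; returns the picture (480x640x3 uint8, red, green, blue); there is no depth.
- get_calibration(name): a dict with "mtx" (3x3 intrinsics, pixels), "view" (4x4, takes a point from world to camera coordinates). Camera axes: x right, y up, looking along -z (the intrinsics and any distortion apply to the point x, -y, -z); pixel columns grow to the right and rows downward; lengths in mm; the calibration is good to about 2 mm. A picture is of the moment at which its call begins: read the wrist's pose just before it. get_calibration takes no time and is no camera call; for the wrist camera it gives the pose at the moment of the call.
A pose or a line that the arm cannot do raises PlanningError and nothing moves.
- close_job(): hands the job in; it is judged then, once.
Readings, each from a call of its own:
- read_clock(): time.
- read_joint_positions(): joint angles.
- read_joint_velocities(): joint speeds.
- read_tau(): joint torques, N m.
- read_ee_pos(): TCP position.
- read_tcp_rot(): TCP orientation.
- read_contact_force(): force on the tool from outside, world axes, zero at the start.
- read_wrist_torque(): the same for the moment, N m.
- read_width(): finger opening in mm.
- read_grip_force(): force on a finger pad.
Only numpy, scipy, OpenCV 4.12 (cv2) and the standard library are available. Lean on these libraries where they do the work, as an engineer would, in place of code of your own. Each camera call takes 0.05 s, during which the arm holds its last target. There are 200 camera calls.

### The job

Push the press tray fully home with its yellow tab. Then turn the two black knobs alternately, a little at a time, to lower the red crosshead square (never more than about two degrees out of level) until its two rubber feet press the two pot lids with about 10 N each, at no moment more than 20 N. Leave the crosshead level and the pots clamped, let go of everything, and do not disturb the mouse, the crucible or the brass ring.

Things in the scene. Friction and masses are not known exactly. Their poses are not given: they have to be found in the camera images.
- press: Fixed twin-screw press: blue base plate 150 x 300 x 20 mm standing on the bench; origin at the centre of its underside, x axis the way the tray is pushed in (away from the robot), y towards its left screw, z up. The two upright screws stand 220 mm apart, at y +110 and -110 mm, x 0. The tray has a dark end stop at the back.
- tray_tab (a point): Centre of the yellow upright tab at the front of the aluminium tray: 8 mm thick (press x), 50 mm wide, 36 mm tall, its top 66 mm over the bench; it stands on a 6 mm thick tongue 30 mm over the bench, clear of other parts for 45 mm behind it. Axes as the press.
- tray (a joint): How far the tray has been pushed in, m: 0 = fully out (start), 0.040 = home on the stop. It slides along press x against about 2 N of friction and is stopped there firmly.
- pot_left: Steel sample pot with a white lid, loose in the tray's left opening, standing on a steel wear plate (lid top 63.5 mm over the bench). 38 mm tall, lid 47 mm across, pot 43 mm; origin at the centre of its underside. With the tray home it stands under the left foot, 60 mm left of the press's middle.
- pot_right: The same in the right opening, 60 mm right of the press's middle.
- knob_left_grip (a point): Point on the axis of the left knob at the height to grip. The knob is a black upright bar, 52 mm long (its x axis), 14 mm wide (y), 40 mm tall, turning about the vertical; this point is 22 mm above the bar's bottom, 18 mm below its top, 168 mm over the bench. A yellow mark on top shows the +x end.
- knob_right_grip (a point): The same for the right knob, which leans sideways by up to 3 degrees as the left end of the crosshead moves.
- knob_left (a joint): Left knob angle, rad, growing clockwise seen from above, range -2.5 to 4. Clockwise lowers the left end of the crosshead 5.0 mm per rad. At 0 that end's mid height is 97.5 mm over the bench and the bar's x axis is the press's x axis. Idle turning takes about 0.10 N m of friction; each newton of upward load on that screw adds about 0.006 N m. It stays where it is left.
- knob_right (a joint): The same for the right knob and the right end of the crosshead, but this screw is the drier one: each newton of load on it adds about 0.009 N m.
- crosshead: Red crossbar 36 x 252 x 16 mm carried by both screws; origin at mid height on the left screw's axis. Unequal screw heights tilt it about press x (4.4 mm over the 220 mm = 0.02 rad). Two round sprung rubber feet hang below it on a foot bar, 60 mm either side of its middle; the bar is set differently each time: both feet end 28 to 32 mm below mid height, 6 to 12 mm above the lids at first.
- crosshead_left_end (a point): Top face of the crosshead on the left screw's axis (8 mm above its mid height). Each foot on its lid yields elastically, about 4.2 N per mm of lowering; its load is carried 0.77 by the screw on its own side, 0.23 by the other. The height at which the feet meet the lids is not known exactly: feel it in the knobs' torque.
- crosshead_right_end (a point): Top face of the crosshead on the right screw's axis.
- mouse: Black computer mouse, 105 x 60 x 24 mm, loose; origin at the centre of its underside. Leave alone.
- crucible: Small open steel crucible, 32 mm across, 26 mm tall, loose; origin under its centre. Leave alone.
- cap_ring: Brass ring, 38 mm across, 16 mm tall, loose; origin under its centre. Leave alone.

How it is judged (in metres and radians):
On the way, in this order (a step that is already met when the one before it is completed fails the run):
1. the tray is pushed home, to within 2 mm, before the lids are pressed (value of joint tray above 0.038 m and contact force between crosshead and pot_left below 0.5 N and contact force between crosshead and pot_right below 0.5 N), for 0.2 s.
2. both feet press on their lids (contact force between crosshead and pot_left above 2 N and contact force between crosshead and pot_right above 2 N), for 0.2 s.
At the end, for the whole second after the job is handed in: The tray is home to within 2 mm, each foot presses its lid with 5 to 15 N, the crosshead is level to within 0.015 rad, and everything is at rest and released (value of joint tray above 0.038 m and contact force between crosshead and pot_left between 5 and 15 N and contact force between crosshead and pot_right between 5 and 15 N and angle between crosshead's own z axis and vertical below 0.015 rad and linear speed of each of pot_left, pot_right below 0.01 m/s); the robot touches nothing.
It fails at once if the crosshead is more than 0.035 rad (two degrees) out of level (angle between crosshead's own z axis and vertical above 0.035 rad).
It fails at once if a lid is pressed with more than 20 N (contact force between crosshead and pot_left above 20 N or contact force between crosshead and pot_right above 20 N).
It fails at once if a bystander is moved more than 15 mm (distance of any of mouse, crucible, cap_ring from where it was at the start of the episode above 0.015 m).
It also fails if it takes over 72 s, if anything falls off the work surface, if the arm or the gripper's body presses on something with over 40 N, if the wrist force passes 120 N, or if a joint passes its speed limit or range.

## Working session

There is one attempt and no reset: what is moved stays moved. The work goes in short steps, each a Python script; the robot and the scene stay as the last script left them, time stands still between calls to the robot, and variables do not carry over. Pictures are saved under pics/ and viewed, at most 10 in all, crops included, and the job is handed in when it is done.

```bash
mkdir -p pics; ls
python3 - <<'E'
from workcell import *
import cv2,numpy as np
for n in ("scene","side"):
    im=camera(n); cv2.imwrite(f"pics/{n}0.png",im[:,:,::-1]); c=get_calibration(n); print(n,np.round(c["mtx"],1).tolist(),np.round(c["view"],4).tolist(),c.keys())
c=get_calibration("wrist");print(np.round(c["view"],3).tolist(), c["mtx"].tolist())
print(read_clock(),read_tcp_rot(),read_contact_force())
E
```

```text
pics
scene [[496.7, 0.0, 311.8], [0.0, 496.7, 241.6], [0.0, 0.0, 1.0]] [[0.6069, 0.7948, -0.0044, -305.8832], [-0.5703, 0.4393, 0.6941, 205.9695], [0.5536, -0.4187, 0.7198, -1420.4309], [0.0, 0.0, 0.0, 1.0]] dict_keys(['mtx', 'view'])
side [[468.4, 0.0, 320.3], [0.0, 468.4, 228.2], [0.0, 0.0, 1.0]] [[0.8831, -0.4692, 0.002, -488.1756], [0.2282, 0.4332, 0.8719, -239.4704], [-0.41, -0.7695, 0.4896, -823.0122], [0.0, 0.0, 0.0, 1.0]] dict_keys(['mtx', 'view'])
[[0.254, -0.967, 0.001, -551.415], [0.932, 0.245, -0.267, 34.997], [0.258, 0.069, 0.964, -378.166], [0.0, 0.0, 0.0, 1.0]] [[385.54204915084745, 0.0, 318.2481823175016], [0.0, 385.54204915084745, 242.6789173205353], [0.0, 0.0, 1.0]]
0.1 [-7.51808700e-04  9.91830156e-01  1.27563223e-01 -1.52125840e-06] [ 0.20159013  0.00273057 -0.3982039 ]
```

View pics/scene0.png

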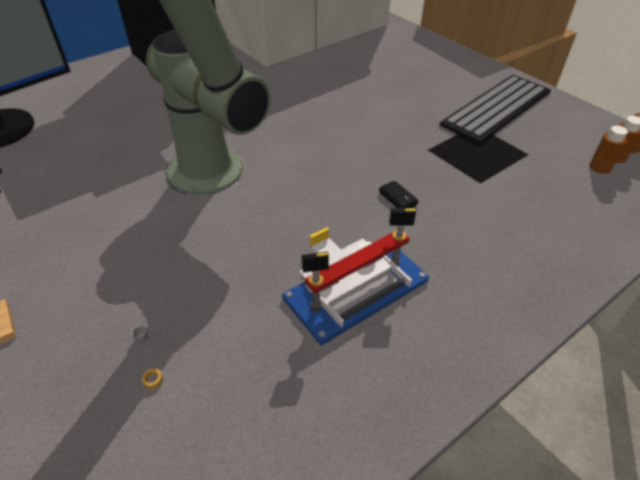

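View pics/side0.png

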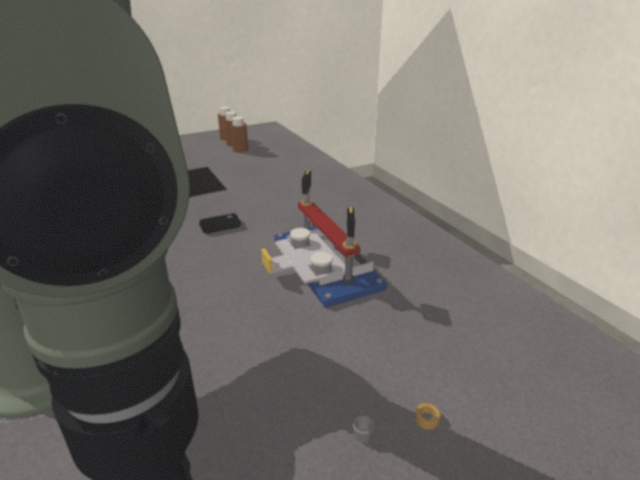

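The scene view shows the right knob at about (316,262), the left knob at (402,217), the tab at (320,236) and the mouse near (398,195). The ring and crucible are far off to the left. In the side view the tab is at (267,261) and the knobs at (307,182) and (351,220). Next I'll get a coarse pose, then take a wrist view from above.

```bash
cat > h.py <<'E'
from workcell import *
import cv2,numpy as np
from scipy.spatial.transform import Rotation as R
def ray(cal,uv):
    V=np.array(cal["view"]);K=np.array(cal["mtx"])
    d=np.linalg.inv(K)@[uv[0],uv[1],1]; d=np.array([d[0],-d[1],-d[2]])
    Rt=V[:3,:3].T
    return -Rt@V[:3,3],Rt@d
def onz(cal,uv,z):
    o,d=ray(cal,uv); return o+d*(z-o[2])/d[2]
def proj(cal,p):
    V=np.array(cal["view"]);K=np.array(cal["mtx"]); c=V[:3,:3]@p+V[:3,3]; q=K@[c[0],-c[1],-c[2]]; return q[:2]/q[2]
def two(c1,u1,c2,u2):
    o1,d1=ray(c1,u1);o2,d2=ray(c2,u2);A=np.stack([d1,-d2],1)
    s=np.linalg.lstsq(A,o2-o1,rcond=None)[0];a=o1+d1*s[0];b=o2+d2*s[1];return (a+b)/2,np.linalg.norm(a-b)
def quat(yaw):  # tool down, tool y (closing line) at angle yaw+90 from world x; tool x along yaw
    q=(R.from_euler('z',yaw)*R.from_euler('x',np.pi)).as_quat(); return np.array([q[3],q[0],q[1],q[2]])
E
python3 - <<'E'
from h import *
s,d=get_calibration("scene"),get_calibration("side")
print(two(s,(320,236),d,(267,261)))
print(two(s,(402,217),d,(307,182)),two(s,(316,262),d,(351,220)))
print(onz(s,(398,195),24))
# red centre & ends
for n,c in(("scene",s),("side",d)):
    im=cv2.imread(f"pics/{n}0.png").astype(int);b,g,r=im[...,0],im[...,1],im[...,2]
    m=((r>110)&(g<60)&(b<60)).astype(np.uint8)
    k,l,st,ce=cv2.connectedComponentsWithStats(m);i=1+st[1:,4].argmax();print(n,st[i],ce[i])
    ys,xs=np.where(l==i);q=cv2.minAreaRect(np.stack([xs,ys],1).astype(np.float32));print(q, onz(c,ce[i],104))
q=[0.9,0,0,0]
t=read_tcp_rot();w=R.from_quat([t[1],t[2],t[3],t[0]]).as_matrix();print(w.round(3))
c=get_calibration("wrist");V=np.array(c["view"]);o=-V[:3,:3].T@V[:3,3];print("cam in tool",w.T@(o-read_ee_pos()),(w.T@-V[2,:3]))
E
```

```text
(array([450.36423227,  64.10757046,  45.63409655]), np.float64(8.50761356793199))
(array([601.41843087, 162.85498964, 164.73695985]), np.float64(4.981838251107089)) (array([591.66491351, -56.19722816, 167.45134687]), np.float64(1.8555654104312003))
[435.62409118 336.91874992  24.        ]
scene [ 315  234   85   54 1062] [357.14312618 259.01412429]
((355.2698974609375, 259.75604248046875), (13.705883026123047, 95.76470184326172), 61.927513122558594) [592.287173    52.62648125 104.        ]
side [299 204  51  50 702] [325.11538462 225.5968661 ]
((325.5000305175781, 225.50003051757812), (67.88224792480469, 14.142134666442871), 45.0) [589.4971527   46.50989597 104.        ]
[[ 0.967  0.253 -0.   ]
 [ 0.253 -0.967  0.001]
 [ 0.    -0.001 -1.   ]]
cam in tool [68.06313789  1.37218736 29.9056665 ] [-0.26732207  0.00239736  0.96360426]
```

Run:
```python
from h import *
grip(0,30)
movep([530,53,520],quat(-0.044))
c=get_calibration("wrist");im=camera("wrist");cv2.imwrite("pics/w1.png",im[:,:,::-1]);np.savez("w1.npz",mtx=c["mtx"],view=c["view"])
print(read_clock(),read_contact_force(),read_wrist_torque(),read_joint_positions(),read_width())
for p in([602,163,186],[592,-56,186],[450,64,66]):print(proj(c,np.array(p)))
```

```text
4.7083 [-0.89342002  0.18687182  0.31131522] [ 0.04517468 -0.03978138 -0.01798947] [-3.94429007e-02  2.45080636e-01 -1.09813384e-02  1.31489749e+00
 -3.94288899e-05 -3.13650360e+00] 0.027104210923948723
[166.69417515 137.71706745]
[454.77074421 138.47907927]
[309.61774964 268.79402073]
```

View pics/w1.png

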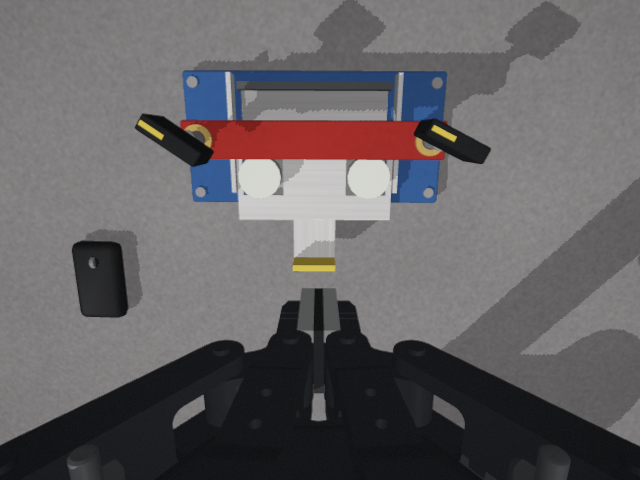

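The wrist view shows the base corners at about (182,71), (447,71), (437,201) and (193,202), and the tab at (314,265). The left knob lies from (138,118) to (212,160) and the right one from (418,122) to (490,160). Both are turned about 60° counter-clockwise, so their angle is near -1.05 rad. The mouse at (100,280) is clear of the path.

Run:
```python
from h import *
c=dict(np.load("w1.npz"));im=cv2.imread("pics/w1.png").astype(int);b,g,r=im[...,0],im[...,1],im[...,2]
m=((b>80)&(r<60)&(b>1.5*g)); ys,xs=np.where(m)
P=np.array([onz(c,(x,y),20)[:2] for x,y in zip(xs,ys)],np.float32)
q=cv2.minAreaRect(P);print("base",q)
m=((r>110)&(g<60)&(b<60)); ys,xs=np.where(m)
P=np.array([onz(c,(x,y),114)[:2] for x,y in zip(xs,ys)],np.float32);print("red z=114",cv2.minAreaRect(P))
m=((r>130)&(g>110)&(b<100)).astype(np.uint8);k,l,st,ce=cv2.connectedComponentsWithStats(m)
for i in range(1,k):
    if st[i,4]<40: continue
    z=66 if ce[i][1]>220 else 186
    ys,xs=np.where(l==i);P=np.array([onz(c,(x,y),z)[:2] for x,y in zip(xs,ys)],np.float32)
    rr=cv2.minAreaRect(P);e,v=np.linalg.eigh(np.cov(P.T));d=v[:,1]*np.sign(v[0,1]);print(st[i],ce[i],z,rr,np.sqrt(e),"dir yaw",np.arctan2(d[1],d[0]))
```

```text
base ((595.2764892578125, 52.11149597167969), (297.8197021484375, 147.52767944335938), 87.51116943359375)
red z=114 ((594.8887329101562, 52.070587158203125), (247.88681030273438, 34.861019134521484), 87.30171203613281)
[138 120  26  20 160] [150.2 129.3] 186 ((608.6265258789062, 174.5401153564453), (20.186033248901367, 4.101876258850098), 52.92255401611328) [1.24260612 5.90464517] dir yaw 0.9205131496077954
[185 124  27  23 208] [200.54807692 132.30288462] 186 ((604.5269775390625, 136.92745971679688), (22.220680236816406, 9.688104629516602), 49.894954681396484) [2.52799038 6.42097651] dir yaw 0.8544499906221302
[431 125  26  17 163] [443.7607362  132.95705521] 186 ((596.430419921875, -47.38943099975586), (20.25323486328125, 4.39011287689209), 61.445098876953125) [1.28868523 5.89922628] dir yaw 1.0744577823962969
[416 137  23  19 183] [424.41530055 148.42622951] 186 ((585.5362548828125, -32.93154525756836), (20.87574005126953, 7.993140697479248), 53.93553924560547) [2.04677376 5.61750657] dir yaw 0.9505969851484248
[292 265  44   7 263] [313.63498099 267.54752852] 66 ((450.7674865722656, 59.40492248535156), (49.96487045288086, 7.369329929351807), 87.48816680908203) [ 2.14766765 14.63356169] dir yaw 1.5327697859944536
```

The base measures 298x148 mm, centred at (595.3,52.1) with yaw -0.0434. The tab lies where it should on the press axis. Knob angles are about -0.96 (left) and -1.12 (right). Next is the tray push.

```bash
cat >> h.py <<'E'
YAW=-0.0434; C=np.array([595.3,52.1]); PX=np.array([np.cos(YAW),np.sin(YAW)]); PY=np.array([-PX[1],PX[0]])
KN={'L':C+110*PY,'R':C-110*PY}
E
python3 - <<'E'
from h import *
q=quat(YAW+np.pi); T=np.array([450.8,59.0])
at=lambda s,z:[*(T+s*PX),z]
movep(at(-35,260),q); print(read_joint_positions().round(2),read_clock())
servo_line(at(-35,216),rate=150)
f0=read_contact_force(); s=-35
def f(): return (np.array(read_contact_force())-f0)[:2]@PX
servo_line(at(20,216),rate=60); print(20,f(),read_clock())
s=20
while s<36 and f()>-9:
    s+=1; servo_line(at(s,216),rate=30); print(s,round(f(),1),np.array(read_ee_pos())[:2].round(1),round(read_clock(),2))
servo_line(at(s-15,216)); servo_line(at(s-15,330),rate=250)
im=camera("side");cv2.imwrite("pics/side1.png",im[:,:,::-1]); print(read_clock(),f())
E
```

```text
[-0.03  0.26 -0.71  0.59 -0.    0.01] 7.3667
20 -0.4954780108128048 8.875
21 -0.1 [471.8  58.2] 9.12
22 -2.4 [472.4  58.1] 9.38
23 -2.7 [473.6  58. ] 9.62
24 -1.5 [474.8  58. ] 9.88
25 -4.7 [475.4  57.9] 10.12
26 -8.3 [475.7  57.9] 10.38
27 -10.0 [476.   57.9] 10.62
11.5333 -0.6225557902815365
```

```bash
cat >> h.py <<'E'
import json,os
off=json.load(open("off.json")) if os.path.exists("off.json") else {'L':[0,0],'R':[0,0]}
def pose(k,a,z): return [*(KN[k]+np.array(off[k])),z],quat(YAW-a+np.pi)
def take(k,a,force=40):
    movep(*pose(k,a,378)); p,_=pose(k,a,323); grip(40); servo_line(p,rate=150)
    t0=np.array(read_wrist_torque());f0=np.array(read_contact_force())
    grip(0,force); print("grip",k,round(read_width(),1),"dF",(np.array(read_contact_force())-f0).round(1),"dT",(np.array(read_wrist_torque())-t0).round(3),round(read_clock(),1)); return t0,f0
def turn(k,a0,a1,n,t0,f0):
    out=[]
    for a in np.linspace(a0,a1,n+1)[1:]:
        movep(*pose(k,a,323)); 
        t=np.mean([read_wrist_torque() for _ in range(3)],0)-t0; f=np.array(read_contact_force())-f0
        out.append((a,t[2])); print(round(a,3),t.round(3),f.round(1),round(read_clock(),2))
    return out
def leave(k,a):
    grip(40); p,_=pose(k,a,378); servo_line(p,rate=200)
E
python3 - <<'E'
from h import *
t,f=take('R',-1.118); print(read_joint_positions().round(2))
turn('R',-1.118,-0.9,2,t,f)
print(read_ee_pos(),R.from_quat(np.roll(read_tcp_rot(),-1)).as_euler('zyx'))
E
```

```text
grip R 13.3 dF [-7.4  2.3  6.6] dT [ 0.901  1.607 -0.018] 14.1
[-0.22  0.47 -0.2   0.91  0.   -1.3 ]
-1.009 [ 0.793  1.55  -0.09 ] [-6.4  2.2  6. ] 14.3
-0.9 [ 0.937  1.677 -0.081] [-6.3  2.7  5.9] 14.55
[589.28727758 -56.95866643 324.31536634] [ 2.28494059e+00 -2.21690107e-03 -3.13939254e+00]
```

Run:
```python
from h import *
off['R']=[-1.2,0.8]; json.dump(off,open("off.json","w"))
z=np.zeros(3)
movep(*pose('R',-0.9,323)); print(read_contact_force(),read_wrist_torque(),read_tau().round(2))
turn('R',-0.9,-0.3,4,z,z); print(read_tau().round(3))
c=get_calibration("wrist");im=camera("wrist");cv2.imwrite("pics/w2.png",im[:,:,::-1]);np.savez("w2.npz",mtx=c["mtx"],view=c["view"])
```

```text
[-3.75278831  0.51166394  7.21542116] [ 0.60378295  1.37821653 -0.07669997] [ -0.49 -47.    25.25  -2.35  -0.37  -0.09]
-0.75 [ 0.681  1.483 -0.028] [-3.7  1.3  6.8] 15.07
-0.6 [ 0.768  1.553 -0.123] [-3.6  1.1  7.5] 15.33
-0.45 [ 0.868  1.442 -0.091] [-4.5  1.   7.4] 15.6
-0.3 [ 0.946  1.332 -0.152] [-3.2  1.5  7.3] 15.87
[ 8.7000e-02 -4.7123e+01  2.5160e+01 -2.2670e+00 -5.4200e-01 -2.6000e-02]
```

View pics/w2.png

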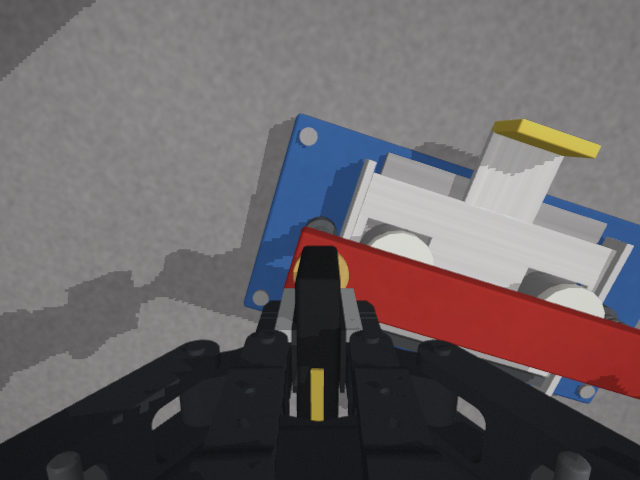

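The picture shows the knob held between the pads, with the yellow mark at (317,395) in line with the bar, and the tray home. I'll try small steps to get a cleaner torque reading.

```bash
cat >> h.py <<'E'
def avg(n=5,dt=0.02):
    o=[]
    for _ in range(n): pause(dt); o.append(np.r_[read_wrist_torque(),read_contact_force(),read_tau()[5]])
    o=np.array(o); return o.mean(0),o.std(0)
E
python3 - <<'E'
from h import *
print(read_clock())
m,s=avg();print(m.round(3),s.round(3),read_clock())
for a in(-.26,-.22,-.18,-.14,-.1):
    movep(*pose('R',a,323)); r=[read_wrist_torque()[2],read_tau()[5]]; m,s=avg(3); print(a,np.round(r,3),m.round(3),s[[2,6]].round(3),round(read_clock(),2))
leave('R',-.1)
m,s=avg();print(m.round(3),s.round(3),read_clock())
E
```

```text
15.9167
[ 0.915  1.351 -0.09  -3.486  0.434  7.228 -0.097] [0.029 0.044 0.028 0.455 0.269 0.503 0.002] 16.0
-0.26 [-0.131 -0.079] [ 0.916  1.382 -0.128 -3.777  0.321  7.022 -0.092] [0.021 0.003] 16.3
-0.22 [-0.089 -0.079] [ 0.89   1.378 -0.083 -3.449  0.347  7.106 -0.092] [0.011 0.003] 16.6
-0.18 [-0.111 -0.081] [ 0.923  1.242 -0.066 -3.701  0.233  6.751 -0.095] [0.046 0.003] 16.9
-0.14 [-0.029 -0.081] [ 0.929  1.237 -0.075 -3.869  0.905  6.443 -0.095] [0.016 0.003] 17.2
-0.1 [-0.096 -0.081] [ 0.915  1.23  -0.107 -3.561 -0.022  6.331 -0.095] [0.028 0.003] 17.5
[-0.004  0.025 -0.007 -0.217 -0.123 -0.168 -0.   ] [0.044 0.032 0.026 0.673 0.345 0.188 0.   ] 18.3833
```

`tau[5]` is a clean knob-torque signal: idle is 0.095 with about 0.003 noise. Now the left knob, down to 0.5, where contact isn't possible yet.

```bash
cat >> h.py <<'E'
def turn6(k,a0,a1,step,lim=9):
    n=max(1,int(round(abs(a1-a0)/step)))
    for a in np.linspace(a0,a1,n+1)[1:]:
        movep(*pose(k,a,323)); m,s=avg(2); print(round(a,3),"tau6",round(m[6],3),"F",m[3:6].round(1),round(read_clock(),2))
        if abs(m[6])>lim: print("limit"); break
    return a
E
python3 - <<'E'
from h import *
take('L',-.964)
f=np.array(read_contact_force())[:2];e=np.array(read_ee_pos())[:2]-KN['L'];print(f,e,read_tau()[5])
off['L']=(0.8*e).round(2).tolist(); json.dump(off,open("off.json","w"))
turn6('L',-.964,.2,.3); turn6('L',.2,.5,.1); leave('L',.5); print(read_clock())
E
```

```text
grip L 13.5 dF [-7.   3.9  4. ] dT [ 0.781  1.226 -0.161] 20.3
[-6.14772872  3.83736272] [-0.95623189  1.12724896] -0.09629177860915661
-0.673 tau6 -0.087 F [-5.4  2.6  6.4] 20.76
-0.382 tau6 -0.091 F [-6.2  3.   6.5] 21.18
-0.091 tau6 -0.091 F [-5.8  4.5  6.7] 21.59
0.2 tau6 -0.091 F [-6.3  4.6  6.4] 22.01
0.3 tau6 -0.082 F [-5.7  5.2  6.5] 22.29
0.4 tau6 -0.083 F [-5.6  5.6  6.4] 22.57
0.5 tau6 -0.083 F [-5.8  5.2  6.1] 22.86
23.6583
```

Run:
```python
from h import *
take('R',-.1)
a=turn6('R',-.1,.3,.2); a=turn6('R',.3,.9,.1,.15); leave('R',a); print(a,read_clock())
```

```text
grip R 13.4 dF [0.4 8.1 2.6] dT [ 1.196  0.019 -0.186] 25.6
0.1 tau6 -0.094 F [-0.1  8.7  3.8] 25.99
0.3 tau6 -0.093 F [-0.5  7.9  3.3] 26.33
0.4 tau6 -0.091 F [-0.1  7.4  3.2] 26.62
0.5 tau6 -0.091 F [-1.3  7.2  3.5] 26.9
0.6 tau6 -0.09 F [-0.8  6.1  2.8] 27.18
0.7 tau6 -0.09 F [-0.9  6.2  3.6] 27.47
0.8 tau6 -0.085 F [-0.9  6.3  3.8] 27.75
0.9 tau6 -0.078 F [-1.8  5.8  3.8] 28.03
0.9 28.8333
```

Run:
```python
from h import *
take('L',.5)
a=turn6('L',.5,1.3,.1,.125); leave('L',a); print(a,read_clock())
```

```text
grip L 13.0 dF [3.  4.1 5.4] dT [ 0.404 -0.226  0.065] 30.8
0.6 tau6 -0.08 F [2.4 2.8 5.4] 31.07
0.7 tau6 -0.081 F [2.1 2.8 6. ] 31.36
0.8 tau6 -0.073 F [1.3 2.4 6.3] 31.64
0.9 tau6 -0.064 F [0.5 2.6 6.1] 31.93
1.0 tau6 -0.056 F [0.6 1.7 6.7] 32.21
1.1 tau6 -0.047 F [0.4 1.6 7.7] 32.49
1.2 tau6 -0.038 F [0.4 1.  7.8] 32.77
1.3 tau6 -0.029 F [-1.   0.8  8.1] 33.06
1.3 33.8583
```

Past about L=0.71 the signal moves by 0.009 per 0.1 rad, which matches the expected load slope. Contact for a level crosshead is therefore at about 0.73. I estimate left ≈10 N and right ≈5.5 N now, so the right knob goes to 1.2.

Run:
```python
from h import *
take('R',.9)
a=turn6('R',.9,1.2,.1); leave('R',a); print(a,read_clock())
movep([520,53,520],quat(YAW+np.pi))
c=get_calibration("wrist");im=camera("wrist");cv2.imwrite("pics/w3.png",im[:,:,::-1]);np.savez("w3.npz",mtx=c["mtx"],view=c["view"])
im=im[:,:,::-1].astype(int);b,g,r=im[...,0],im[...,1],im[...,2]
m=((r>130)&(g>110)&(b<100)).astype(np.uint8);k,l,st,ce=cv2.connectedComponentsWithStats(m)
for i in range(1,k):
    if st[i,4]<30: continue
    ys,xs=np.where(l==i);P=np.array([onz(c,(x,y),186)[:2] for x,y in zip(xs,ys)],np.float32)
    rr=cv2.minAreaRect(P);e,v=np.linalg.eigh(np.cov(P.T));d=v[:,1]*np.sign(v[0,1]);print(ce[i],np.round(rr[0],1),np.round(rr[1],1),"knob angle",YAW-np.arctan2(d[1],d[0]))
print(read_clock())
```

```text
grip R 13.4 dF [3.4 3.8 0.6] dT [ 0.198 -0.03  -0.143] 35.8
1.0 tau6 -0.087 F [3.7 4.  5.5] 36.1
1.1 tau6 -0.072 F [2.6 3.4 6. ] 36.38
1.2 tau6 -0.054 F [0.4 2.4 6.7] 36.67
1.2 37.4667
[323.45274725 171.54505495] [479.6  56.8] [35.   6.9] knob angle -1.5697642148249018
[219.421875 268.359375] [555.5 -33.5] [11.9 22.1] knob angle -1.5707264871862912
[425.41493776 272.02489627] [567.6 138.9] [19.3 21.3] knob angle 0.9377158993700673
[183.25423729 314.50847458] [595.6 -68.4] [ 4.4 21.1] knob angle 1.190203882682569
[437.5982906  313.70940171] [604.1 149.7] [ 4.4 20.2] knob angle 1.2986206651377799
38.475
```

View pics/w3.png

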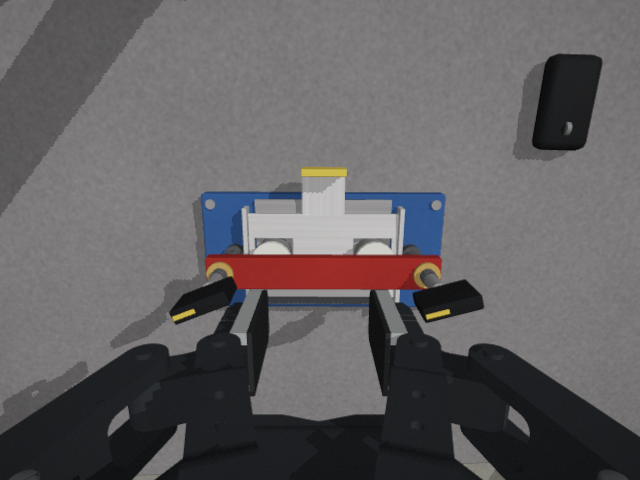

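The picture confirms the knobs at 1.19 (right) and 1.30 (left), the tray home and the mouse untouched. The right knob's readings are ambiguous because of settling overshoot. I'll check with a slow, near-static turn that reads the drive torque directly.

```bash
cat >> h.py <<'E'
def slow(k,angles,dt=0.3):
    s=1
    for a in angles:
        p,q=pose(k,a,323+0.3*s); s=-s
        servo_line(p,q,rate=0.3/dt)
        r=[read_tau()[5] for _ in range(3)]; m,_=avg(2,.01); print(round(a,3),"now",np.round(r,3),"after",m[6].round(3),round(read_clock(),2))
E
python3 - <<'E'
from h import *
take('R',1.2)
slow('R',[1.15,1.10,1.14,1.18,1.21])
leave('R',1.21); print(read_clock())
E
```

```text
grip R 13.6 dF [-0.3 -1.3  5.2] dT [-0.017  0.391 -0.01 ] 40.5
1.15 now [0.068 0.068 0.068] after 0.082 40.77
1.1 now [0.099 0.099 0.099] after 0.101 41.14
1.14 now [-0.083 -0.083 -0.083] after -0.085 41.51
1.18 now [-0.053 -0.053 -0.053] after -0.054 41.88
1.21 now [-0.016 -0.016 -0.016] after -0.017 42.24
43.0417
```

```bash
cat >> h.py <<'E'
def creep(k,a0,a1,n,dt=0.12):
    o=[]
    for i,a in enumerate(np.linspace(a0,a1,n+1)[1:]):
        p,q=pose(k,a,323+0.2*(i%2)); servo_line(p,q,rate=0.2/dt)
        o.append(round(read_tau()[5],3))
    print(o,round(read_clock(),2))
E
python3 - <<'E'
from h import *
take('R',1.21); print(read_tau()[5].round(3))
creep('R',1.21,1.26,10); creep('R',1.26,1.23,6)
leave('R',1.23); print(read_clock())
E
```

```text
grip R 13.8 dF [1.1 1.3 3.8] dT [-0.073  0.39  -0.087] 44.4
-0.044
[np.float64(0.053), np.float64(0.065), np.float64(0.066), np.float64(0.065), np.float64(0.068), np.float64(0.067), np.float64(0.069), np.float64(0.069), np.float64(0.071), np.float64(0.071)] 46.87
[np.float64(-0.001), np.float64(-0.009), np.float64(-0.009), np.float64(-0.012), np.float64(-0.011), np.float64(-0.014)] 48.37
49.1667
```

Both knobs' kinks agree on a level contact angle of about 0.73. That puts the feet at about 10.8 N (right) and 11.6 N (left). I'll trim the left knob to 1.22 and check the reading there, expecting about -0.022.

Run:
```python
from h import *
take('L',1.3)
turn6('L',1.3,1.02,.28); turn6('L',1.02,1.22,.1); leave('L',1.22); print(read_clock())
```

```text
grip L 13.4 dF [-2.3 -0.7  6.2] dT [-0.184  0.446  0.049] 51.1
1.02 tau6 0.111 F [-0.7 -1.3  6.4] 51.53
1.12 tau6 -0.033 F [-0.8 -0.9  6.5] 51.82
1.22 tau6 -0.023 F [-1.8 -0.9  6.5] 52.1
52.9
```

The reading is -0.023, as predicted. I'll lift clear and hand in.

Run:
```python
from h import *
p,_=pose('L',1.22,440); servo_line(p,rate=200); pause(.3); print(read_contact_force(),read_clock()); print(close_job())
```

```text
[-0.43423132  0.64862833 -0.06410068] 53.6583
the job is handed in; nothing more can be done
None
```

The job was handed in at 53.7 s with the tray home, the crosshead level to within about 0.001 rad, the pots clamped at an estimated 10 N each (from knob torque and angle, not measured directly), and the gripper clear of everything.

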